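# Load the reference cell and set the wavelength against backlash

### The arm

A 6-joint arm with a two-finger parallel gripper is mounted at the origin on the work surface. World frame = base frame: x ahead of the robot, y to its left, z up, the work surface at z = 0. Lengths are in m, angles in rad, forces in N, time in s.
With the tool pointing down it reaches from about 0.35 to 0.775 m from the base axis. Payload 7.3 kg.
Tool frame: the origin (TCP) lies on the centre line of the jaws, within the pads' length; the fingertips stand ahead of it and the grasp point (between the pads) lies 11 mm behind it (robot.nose_length is the z of the fingertips in the tool frame, in m); z points along the fingers, y is the line along which they close (so a half turn about z gives the same grasp; the last joint's range is limited). The gripper opens to 92 mm and grips with 3 to 60 N. Pads are 19 mm wide; open, the fingers measure 130 mm over their backs; the gripper's body (75 mm by 190 mm) begins 47 mm behind the grasp point.
Start: joints at [0.981, 0.342, 1.524, -0, 1.275, -0.146], TCP at [0.225, 0.474, 0.235] pointing down, gripper open.
Joint ranges: [-2.53, 2.53], [-0.77, 2.02], [0.04, 2.7], [-1, 4.14], [0.28, 2.66], [-3.11, 3.11]. Speed limits (rad/s): [2.57, 2.57, 3.14, 3.14, 3.14, 3.14].

### API

Orientations are given as [roll, pitch, yaw] about the fixed x, y, z axes, in that order (R = Rz(yaw) Ry(pitch) Rx(roll)).
In Python, from cell import robot, cams gives the robot as it stands. The module is installed in compiled form; this text tells all that it offers.
- The arm moves only by the tool carry_out, never from a script. Its argument "deltas" is a list of rows, each a list of 7 numbers: the shift along the tool's x, y, z in cm, then the turn, a rotation vector about the tool's x, y, z in rad, then the opening, from 0 (shut) to 1 (fully open). A call has exactly 8 rows; each row shifts and turns the commanded pose from where the row before left it, along the tool's axes as they then stand; what a row does not reach is not made up. A row lasts 1/12 s, in which the tool goes at most 41.7 mm and 7.16 degrees, less where a joint would pass 70% of its speed; a pose out of reach is approached as far as the arm can. A call is refused whole if a number of a shift passes 4.17 or a number of a turn 0.125, either way. A call with a gripper value outside its range is refused whole. The fingers move at their own pace and stop on an object; "force" is the grip in N (left out, the last holds). Time passes only in rows, so rows that do not move let the fingers close, or fill a call up. It gives the time, the measured TCP pose, the force, the opening and the grip force at its end, in the units of the state.
- robot.observe(): the state, without advancing time (a new reading comes with each control period).
- cams.read_camera(name): name is "side" or "top" or "wrist"; returns a dict with "image" (384x512x3 uint8, blue, green, red), "depth" (384x512 float32, m along the optical axis (not along the pixel's ray), 0 where there is no reading), "fx", "fy", "cx", "cy" (pixels), "world_to_cam" (4x4, takes a point from world to camera coordinates). Camera axes: x right, y up, looking along -z (the intrinsics and any distortion apply to the point x, -y, -z); pixel columns grow to the right and rows downward; lengths in m; the calibration is good to about 2 mm. A picture is of the moment at which its call begins.
- robot.hand_in(): hands the job in; it is judged then, once.
The state is a dict: "time": time; "qpos": joint angles; "qvel": joint speeds; "joint_efforts": joint torques, N m; "tool_pos": TCP position; "tool_rot": TCP orientation; "contact_force": force on the tool from outside, world axes, zero at the start; "torque": the same for the moment, N m; "opening": finger opening in m; "grip_force": force on a finger pad.
Only numpy, scipy, OpenCV 4.12 (cv2) and the standard library are available. Lean on these libraries where they do the work, as an engineer would, in place of code of your own. Each camera call takes 0.05 s, during which the arm holds its last target. There are 200 camera calls.

### The job

Get the spectrophotometer ready for its wavelength check: lay the red-collared reference cell in the sample compartment, one end against the spring plate, press the other end down until the lip holds it, and slide the lid fully shut. Set the wavelength dial's red line on the red index, but its drive has slack, so the mark must be approached clockwise: the dial stands past it now, so turn it back about an eighth of a turn beyond the mark and come up to it clockwise without overshooting, so that the pointer in the window stands on its red line too. Leave the blue-collared cell and everything else where it is.

Things in the scene. Friction and masses are not known exactly. Their poses are not given: they have to be found in the camera images.
- seat (a point): centre of the seated cell, on its axis, 123 mm above the counter, 17 mm below the deck of the fixed ivory spectrophotometer. x points to the instrument's back, y to the operator's left, z up; the cell lies along y. It is in an open black well, 130 mm (x) by 180 mm (y), 60 mm deep, in two V saddles (at y = -53 to -43 and 24 to 53 mm; arms out to x = 20 mm, 2 mm below the axis)
- spectro_deck (a point): middle of the instrument's flat deck, 140 mm above the counter; axes as seat. The ivory case reaches 168 mm to the front and back and 210 mm to either side; seat is 48 mm in front and 85 mm left of this point. Nothing on the deck is higher than 50 mm (lamp house, back right)
- lip (a point): brass lip at the -y end of the seat: lower edge 57 mm from the seat's centre, 11 mm above its axis, 26 mm wide. It overhangs 4 mm from a steel post (face at -61 mm) and slopes up to it, to 17 mm above the axis. A cell end pressed down on the slope (8 to 15 N), or down and towards the spring, shifts 4 mm towards the spring and snaps under; the spring then slides it back against the post
- spring_face (a point): middle of the brass spring plate's face at the +y end of the seat, on the cell's axis; 30 mm wide, from 16 mm below to 10 mm above the axis, then a lead-in leaning outward up to 19 mm above it. At rest 57 mm from the seat's centre; yields up to 16 mm in +y at 1 N per mm. A seated cell holds it 4 mm back; to pass the lip it must be 8 mm back
- ref_cell_center (a point): centre, on the axis, of the reference cell: amber glass cylinder 26 mm in diameter, a red collar at each end (30 mm diameter, 41 to 55 mm from the centre), beyond it a steel boss (18 mm diameter, to 61 mm: 122 mm over all), about 160 g, ends alike. x runs along it. Starts in a white rack, axis level, 40 mm above the counter, free below and beside its middle (rack base 8 mm high)
- blank_cell_center (a point): centre of the other cell, same size, blue collars and pale glass, parallel in the rack's other place, 92 mm away: to be left there
- lid (a joint): opening of the dark-grey flat sliding lid in m: 0 = fully shut over the well, 0.14 = fully open, slid towards the instrument's back (+x of seat); starts 0.12 to 0.14 open. Runs in rails on the deck, stays where left; about 2 N moves it
- lid_ridge (a point): middle of the black grip ridge across the lid, 165 mm above the counter: 12 mm thick (instrument x), 90 mm long (instrument y), 28 mm high; its top is 179 mm, the lid's flat top beside it 151 mm above the counter; the lid reaches 73 mm from it in x and 99 mm in y. With the lid shut it stands right above the seat
- drive (a joint): angle in rad of the drive shaft inside, about which the dial turns; it moves the pointer in the window 20 mm per rad, to the operator's right (-y of seat); clockwise from above counts up; 0 = pointer on the scale's red line. Stops at -1.1 and 1.1, starts at 0.5 to 0.95. Moves only when the dial pushes it at either end of the slack (0.12 N m)
- dial (a joint): the dial's angle relative to the drive shaft, in rad, within its slack: 0 = dial pushing the drive clockwise, -0.3 = pushing it anticlockwise. Angle of the dial's red line past the red index (index on the instrument's back, +x, side) = joint drive + joint dial, clockwise positive. Stays where left (0.06 N m in the slack)
- dial_grip (a point): point on the dial's upright axis, 169.5 mm above the counter, at the height to grip its ribbed round knob: 48 mm in diameter, top 181.5 mm above the counter, rising from a graduated skirt (90 mm diameter, top 145.5 mm above the counter)
- pointer_tip (a point): the black pointer with an orange tab under the clear cover of the scale window on the deck behind the dial; seen only. The window's red line is the set mark; the red line is 122 mm from the dial's axis, towards the instrument's back (+x of seat)
- wash_bottle_mid (a point): bystander: white bottle with red label and cap, 68 mm in diameter, 190 mm high; point half-way up
- amber_jar_mid (a point): bystander: amber glass jar, 60 mm in diameter, 95 mm high; point half-way up
- timer_mid (a point): bystander: flat white timer 62 x 70 x 18 mm; point at its centre
- beaker_mid (a point): bystander: white plastic beaker, 68 mm across the rim, 85 mm high; point half-way up
Not all that is in view belongs to the job. Leave any black or pink look-alike of the part that bears ref_cell_center alone.

How it is judged:
By the outcome, as a careful person would: the job done as asked, in the order asked, and still so for the second after the job is handed in, with the robot touching nothing.
It also fails if it takes over 64 s, if anything falls off the work surface, if the arm or the gripper's body presses on something with over 40 N, if the wrist force passes 120 N, or if a joint passes its speed limit or range.

## Working session

There is one attempt and no reset: what is moved stays moved. The work goes in short steps, Python scripts to look and compute and a tool call to move; the robot and the scene stay as the last step left them, time stands still between calls to the robot, and variables do not carry over. Pictures are saved under pics/ and viewed, at most 10 in all, crops included, and the job is handed in when it is done.

Besides the shell and the picture viewer there is one more tool, called after ">>>" by a JSON object that holds its "fn" and its "kwargs". carry_out: Moves the arm, as the interface text tells. Its arguments: {"type":"object","properties":{"deltas":{"type":"array","items":{"type":"array","items":{"type":"number"}}},"force":{"type":"number"}},"required":["deltas"]}

```bash
mkdir -p pics
cat > h.py <<'E'
import numpy as np, cv2
from cell import robot, cams
from scipy.spatial.transform import Rotation as R
def snap(n):
    c=cams.read_camera(n); np.savez('%s.npz'%n,**c); return c
def load(n): return dict(np.load('%s.npz'%n))
def pt(c,u,v,z=None,r=1):
    """pixel -> world by depth, or by plane z"""
    T=np.linalg.inv(c['world_to_cam']); d=np.array([(u-c['cx'])/c['fx'],-(v-c['cy'])/c['fy'],-1.])
    if z is None:
        p=c['depth'][int(v)-r:int(v)+r+1,int(u)-r:int(u)+r+1]; s=np.median(p[p>0]) 
    else: s=(z-T[2,3])/(T[:3,:3]@d)[2]
    return T[:3,:3]@(d*s)+T[:3,3]
def pix(c,p):
    q=c['world_to_cam'][:3]@np.append(p,1); return c['cx']+c['fx']*q[0]/-q[2], c['cy']+c['fy']*q[1]/q[2]
E
python3 - <<'E'
from h import *
print(robot.observe(), robot.nose_length)
for n in('top','side','wrist'):
    c=snap(n); print(n,c['fx'],c['cx'],c['cy'],np.linalg.inv(c['world_to_cam']).round(3).tolist(), [k for k in c])
    if n!='wrist': cv2.imwrite('pics/%s.png'%n,cv2.resize(c['image'],(800,600),interpolation=cv2.INTER_CUBIC))
E
```

```text
{'time': 0.0, 'qpos': array([ 9.80995010e-01,  3.42691065e-01,  1.52500018e+00,  4.37582920e-05,
        1.27537518e+00, -1.46017689e-01]), 'qvel': array([ 0.00022612,  0.00034035,  0.00066341,  0.00013574, -0.00024526,
        0.0001317 ]), 'joint_efforts': array([-4.01893567e-04, -4.31257474e+01, -2.44214487e+01,  7.16383453e-02,
        5.61140198e-02, -9.95096025e-05]), 'tool_pos': array([0.22517728, 0.47383812, 0.23406725]), 'tool_rot': array([-3.14014065e+00, -2.55831473e-04,  2.69779607e+00]), 'contact_force': array([ 0.42878799, -0.23904197, -0.18279944]), 'torque': array([ 0.03543078, -0.03452039, -0.00667394]), 'grip_force': 0.0, 'opening': 0.09160883852256324} 0.008
top 468.5661817925469 258.9141269755569 196.84183546322944 [[-0.011, 0.981, -0.193, 0.141], [-1.0, -0.013, -0.013, 0.032], [-0.015, 0.193, 0.981, 1.482], [0.0, 0.0, 0.0, 1.0]] ['image', 'depth', 'fx', 'fy', 'cx', 'cy', 'world_to_cam']
side 424.36771523072366 258.55532173682 188.3295472278868 [[-0.988, 0.103, -0.114, 0.246], [-0.153, -0.74, 0.655, 1.03], [-0.017, 0.665, 0.747, 1.296], [0.0, 0.0, 0.0, 1.0]] ['image', 'depth', 'fx', 'fy', 'cx', 'cy', 'world_to_cam']
wrist 342.19843241279034 254.29126109154706 188.11903731772716 [[0.428, -0.866, -0.259, 0.155], [0.904, 0.409, 0.125, 0.509], [-0.002, -0.288, 0.958, 0.384], [0.0, 0.0, 0.0, 1.0]] ['image', 'depth', 'fx', 'fy', 'cx', 'cy', 'world_to_cam']
```

View pics/top.png

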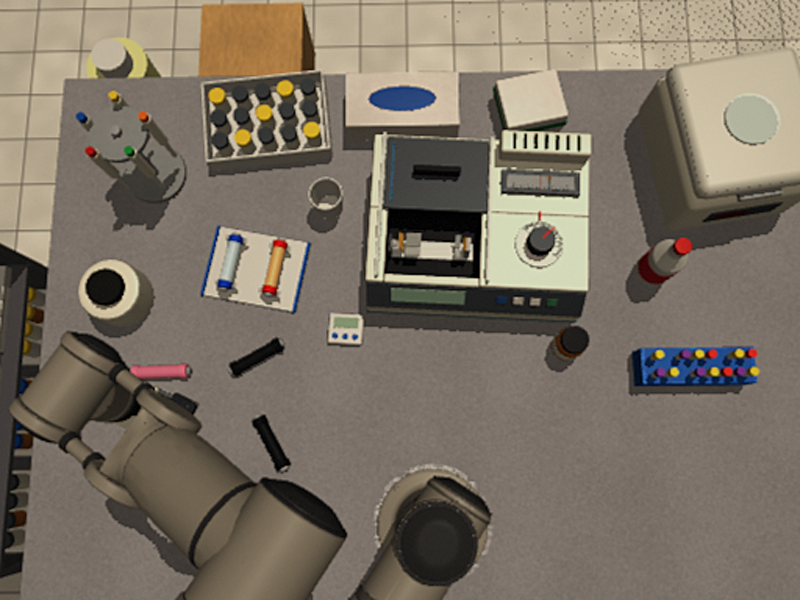

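View pics/side.png

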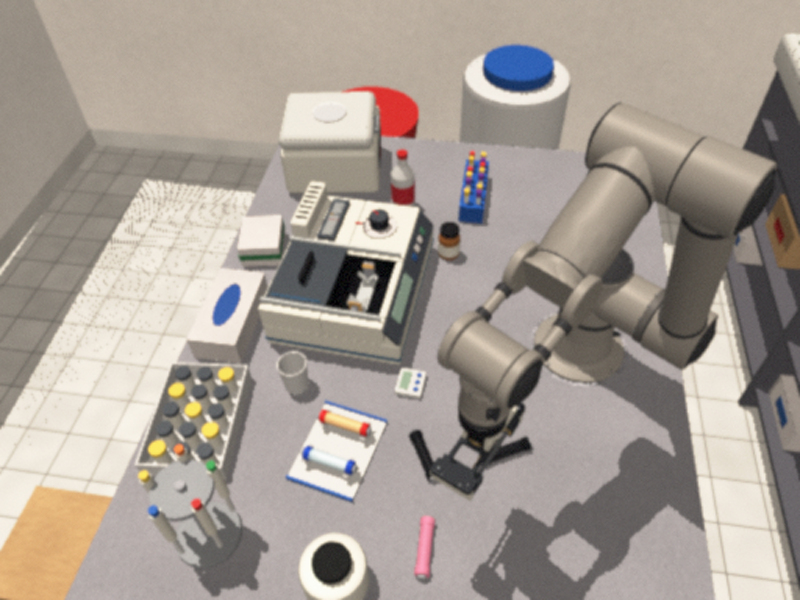

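Candidates in the top view (800×600 px): red-collared amber cell (275,268), blue-collared cell (230,262), pink look-alike (160,372), and black ones at (257,357) and (270,443). Only the one at (275,268) has amber glass and red collars. I'll confirm it in an enlarged crop.

Run:
```python
from h import *
c=load('top'); I=c['image']; o=np.zeros((600,800,3),np.uint8)
def put(x0,y0,x1,y1,s,X,Y):
    p=cv2.resize(I[y0:y1,x0:x1],None,fx=s,fy=s,interpolation=cv2.INTER_CUBIC); o[Y:Y+p.shape[0],X:X+p.shape[1]]=p
put(232,82,380,206,4,0,0); put(136,145,188,197,4,592,0); put(330,132,362,172,6.5,592,220)
cv2.imwrite('pics/crop1.png',o)
# depth points: deck height samples
for n,u,v in [('deckFR',375,165),('deckBR',375,138),('deckR',318,175),('deckL',240,160),('lidtop',265,118),('knob',346,153),('red cell',176,171)]:
    print(n,pt(c,u,v).round(4))
```

```text
deckFR [ 0.4967 -0.2938  0.1385]
deckBR [ 0.5807 -0.2993  0.1359]
deckR [ 0.4688 -0.1249  0.1382]
deckL [0.5136 0.1039 0.1535]
lidtop [0.6428 0.0288 0.1524]
knob [ 0.522  -0.2023  0.1819]
red cell [0.5091 0.3113 0.0523]
```

View pics/crop1.png

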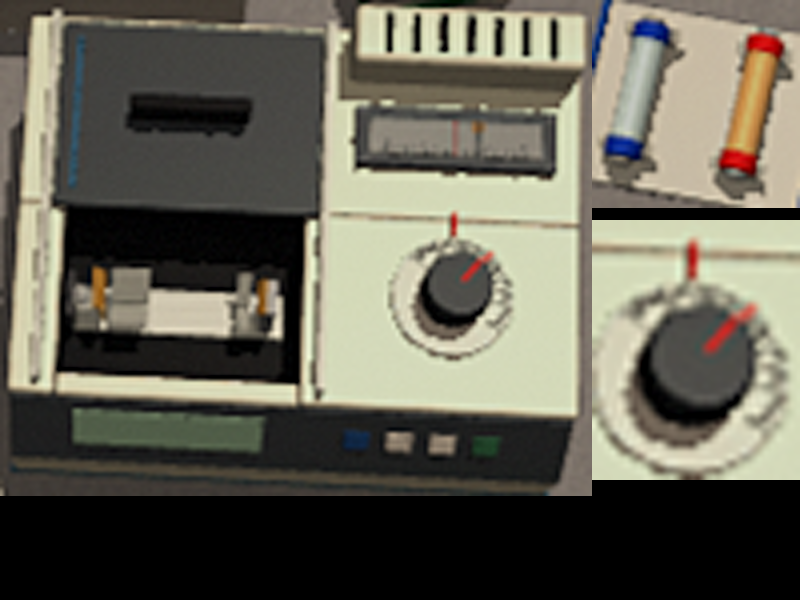

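The crop confirms it: amber glass with red collars, from (765,43) to (738,162), with the blue-collared cell to its left. The dial's red line stands about 50° clockwise of the index. In the well, the brass spring is at the left (98,287) and the lip at the right (265,295). Next I'll fit the poses.

Run:
```python
from h import *
c=load('top')
def A(x,y): return (x+.5)/4-.5+232,(y+.5)/4-.5+82
def B(x,y): return (x-592+.5)/4-.5+136,(y+.5)/4-.5+145
def D(x,y): return (x-592+.5)/6.5-.5+330,(y-220+.5)/6.5-.5+132
def show(n,uv,z): p=pt(c,*uv,z); print(n,p.round(4)); return p
a=show('collar back',B(765,43),.04);b=show('collar front',B(738,162),.04)
print('mid',(a+b)/2,np.linalg.norm(a-b),'yaw',np.arctan2(*(a-b)[1::-1]))
k=show('knob top',D(701,357),.1815); s=show('skirt',D(692,378),.1455)
r=show('scale red line',A(457,138),.142); i=show('index',A(454,224),.14)
l=show('ridge L top',A(130,104),.179); rr=show('ridge R top',A(251,106),.179)
fl=show('front left',A(10,390),.14); fr=show('front right',A(578,415),.14); br=show('right back',A(579,228),.14)
for q in [(l,rr),(fl,fr)]: d=q[0]-q[1]; print('len',np.linalg.norm(d),'yaw of y axis-90',np.arctan2(-d[0],d[1]))
d=r-k; print('dial->line',np.linalg.norm(d),np.arctan2(d[1],d[0])); d=br-fr; print(np.arctan2(d[1],d[0]))
sp=show('spring top edge',A(98,287),.142); lp=show('lip',A(265,297),.138)
# depth map fit of ivory case: height points in 0.135..0.143
H,W=c['depth'].shape; v,u=np.mgrid[0:H,0:W]; T=np.linalg.inv(c['world_to_cam'])
P=np.stack([(u-c['cx'])/c['fx'],-(v-c['cy'])/c['fy'],-np.ones_like(u)],-1)*c['depth'][...,None]@T[:3,:3].T+T[:3,3]
m=(P[...,2]>.118)&(P[...,2]<.2)&(P[...,0]>.33)&(P[...,0]<.8)&(P[...,1]>-.37)&(P[...,1]<.2)
n,lab,st,_=cv2.connectedComponentsWithStats(m.astype(np.uint8)); j=1+np.argmax(st[1:,4])
rc=cv2.minAreaRect(P[lab==j][:,:2].astype(np.float32)); print('case rect',rc)
```

```text
collar back [0.5636 0.3057 0.04  ]
collar front [0.4664 0.3249 0.04  ]
mid [0.51500846 0.31530526 0.04      ] 0.09912969210620569 yaw -0.19491764105164927
knob top [ 0.5231 -0.2035  0.1815]
skirt [ 0.5239 -0.2055  0.1455]
scale red line [ 0.6488 -0.2145  0.142 ]
index [ 0.5819 -0.2095  0.14  ]
ridge L top [0.665 0.031 0.179]
ridge R top [ 0.662  -0.0579  0.179 ]
front left [0.4594 0.1221 0.14  ]
front right [ 0.4348 -0.2931  0.14  ]
right back [ 0.5774 -0.3022  0.14  ]
len 0.0889503399642379 yaw of y axis-90 -0.03405545343105753
len 0.41595195581851563 yaw of y axis-90 -0.05917510610059035
dial->line 0.13216769483615076 -0.08774631488685966
-0.0637938395752525
spring top edge [0.5365 0.0566 0.142 ]
lip [ 0.5281 -0.0673  0.138 ]
case rect ((0.5833058953285217, -0.0921667218208313), (0.4211246967315674, 0.31992408633232117), 86.02352142333984)
```

>>> {"fn": "carry_out", "kwargs": {"deltas": [[-2.0,-1.4,-0.2,0,0,0,1],[-3.3,-2.3,-0.2,0,0,0,1],[-3.3,-2.3,-0.2,0,0,0,1],[-3.3,-2.3,-0.2,0,0,0,1],[-3.3,-2.3,-0.2,0,0,0,1],[-3.3,-2.3,-0.2,0,0,0,1],[-3.3,-2.3,-0.2,0,0,0,1],[-3.3,-2.3,-0.2,0,0,0,1]]}}

```text
time: 0.82
tool_pos: [0.3773, 0.2065, 0.2508]
tool_rot: [3.141, 0.0, 2.698]
contact_force: [0.7, 1.3, -0.3]
opening: 0.0918
grip_force: 0.0
```

>>> {"fn": "carry_out", "kwargs": {"deltas": [[-3.3,-2.3,-0.2,0,0,0,1],[-3.3,-2.3,-0.2,0,0,0,1],[-3.3,-2.3,-0.2,0,0,0,1],[-3.3,-2.3,-0.2,0,0,0,1],[-3.3,-2.3,-0.2,0,0,0,1],[-3.3,-2.3,-0.2,0,0,0,1],[-3.3,-2.3,-0.2,0,0,0,1],[-3.0,-2.1,-0.2,0,0,0,1]]}}

```text
time: 1.48
tool_pos: [0.5351, -0.0704, 0.2665]
tool_rot: [-3.142, -0.0, 2.697]
contact_force: [0.3, 0.4, -0.4]
opening: 0.0916
grip_force: 0.0
```

>>> {"fn": "carry_out", "kwargs": {"deltas": [[-1.0,-0.7,-0.1,0,0,-0.05,1],[0,0,0,0,0,-0.05,1],[0,0,0,0,0,-0.05,1],[0,0,0,0,0,-0.05,1],[0,0,0,0,0,-0.05,1],[0,0,0,0,0,0,1],[0,0,0,0,0,0,1],[0,0,0,0,0,0,1]]}}

```text
time: 2.15
tool_pos: [0.5405, -0.0786, 0.2676]
tool_rot: [3.141, -0.0, 2.946]
contact_force: [-0.1, -0.2, 0.1]
opening: 0.0922
grip_force: 0.0
```

Run:
```python
from h import *
c=snap('wrist'); o=robot.observe(); print(o['tool_pos'],o['tool_rot'])
cv2.imwrite('pics/w1.png',cv2.resize(c['image'],(800,600),interpolation=cv2.INTER_CUBIC))
```

```text
[ 0.54050453 -0.07863131  0.26764499] [ 3.14150909e+00 -1.47086293e-04  2.94677968e+00]
```

View pics/w1.png

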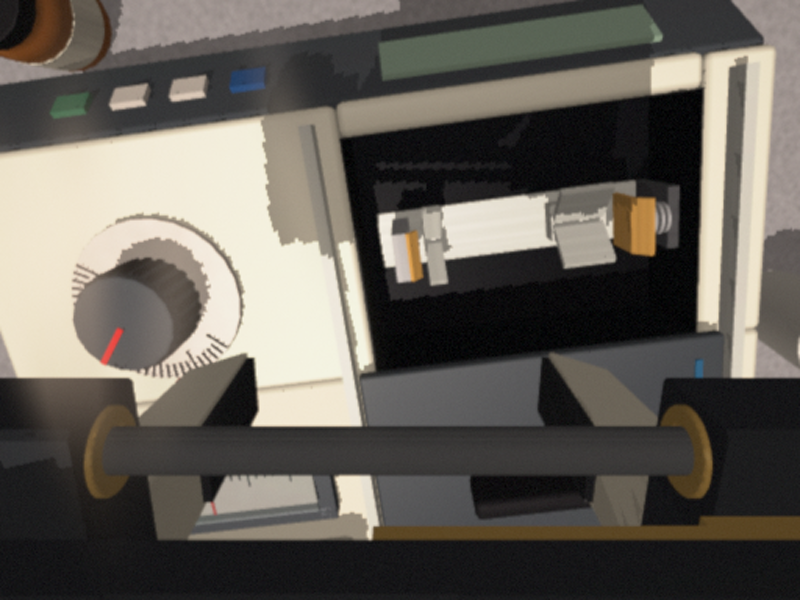

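The wrist view shows the dial's knob top near (124,321) and its line at (104,362) to (120,330). It also shows the lip edge near (420,254), the spring plate at (613–655,195–253), and the well corners at (343,138) and (703,88). The saddle arms are at (427,207) to (445,283).

Run:
```python
from h import *
c=load('wrist')
S=lambda x,y:((x+.5)*.64-.5,(y+.5)*.64-.5)
for n,x,y,z in [('well FL(-y)',343,138,.14),('well FR(+y)',703,90,.14),('well +y back',698,335,.14),('well -y back',378,368,.14),
 ('lip edge front',417,228,.134),('lip edge back',424,280,.134),('saddle-y arm front',427,207,.121),('saddle-y arm back',445,283,.121),
 ('sad+y front',570,190,.121),('sad+y back',590,265,.121),('spring L front',613,196,.13),('spring L back',614,251,.13),('spring R front',654,192,.142),('spring R back',656,255,.142),
 ('knob top',124,321,.1815),('line out',104,362,.1815),('line in',120,330,.1815),('skirt c',161,297,.1455),('scale red',214,510,.142)]:
    u=S(x,y); p=pt(c,*u,z); q=pt(c,*u); print(n,p.round(4),'depth',q.round(4))
# knob top pixels by depth, fit circle
d=c['depth'];H,W=d.shape; v,u=np.mgrid[0:H,0:W]; T=np.linalg.inv(c['world_to_cam'])
P=np.stack([(u-c['cx'])/c['fx'],-(v-c['cy'])/c['fy'],-np.ones_like(u)],-1)*d[...,None]@T[:3,:3].T+T[:3,3]
m=(abs(P[...,2]-.1815)<.003)&(P[...,1]<-.16)&(np.hypot(P[...,0]-.523,P[...,1]+.2035)<.05); q=P[m][:,:2].astype(np.float32)
print('knob',cv2.minEnclosingCircle(q),np.median(P[m][:,2]),len(q))
m=(abs(P[...,2]-.1455)<.0025)&(np.hypot(P[...,0]-.523,P[...,1]+.2035)<.06);q=P[m];print('skirt',q[:,:2].min(0),q[:,:2].max(0),np.median(q[:,2]))
```

```text
well FL(-y) [ 0.4607 -0.0898  0.14  ] depth [ 0.4606 -0.0901  0.137 ]
well FR(+y) [0.4725 0.0868 0.14  ] depth [0.4726 0.088  0.1378]
well +y back [0.6008 0.0801 0.14  ] depth [0.5971 0.0762 0.1476]
well -y back [ 0.5862 -0.0981  0.14  ] depth [ 0.587  -0.0983  0.1383]
lip edge front [ 0.5132 -0.0619  0.134 ] depth [ 0.5219 -0.0618  0.0837]
lip edge back [ 0.5422 -0.0634  0.134 ] depth [ 0.5569 -0.0635  0.0808]
saddle-y arm front [ 0.505  -0.0543  0.121 ] depth [ 0.5105 -0.0532  0.0816]
saddle-y arm back [ 0.5499 -0.0519  0.121 ] depth [ 0.5499 -0.0519  0.121 ]
sad+y front [0.511  0.0241 0.121 ] depth [0.5113 0.0247 0.1189]
sad+y back [0.5553 0.031  0.121 ] depth [0.5557 0.0314 0.1195]
spring L front [0.5171 0.0436 0.13  ] depth [0.5209 0.0511 0.1096]
spring L back [0.5471 0.0418 0.13  ] depth [0.5509 0.0465 0.1169]
spring R front [0.5169 0.0598 0.142 ] depth [0.5234 0.0748 0.1081]
spring R back [0.5501 0.0589 0.142 ] depth [0.5654 0.0805 0.093 ]
knob top [ 0.5216 -0.2046  0.1815] depth [ 0.5217 -0.2047  0.1814]
line out [ 0.5396 -0.221   0.1815] depth [ 0.5394 -0.2205  0.1823]
line in [ 0.5255 -0.2079  0.1815] depth [ 0.5254 -0.2077  0.182 ]
skirt c [ 0.5213 -0.2024  0.1455] depth [ 0.514  -0.1845  0.1802]
scale red [ 0.6588 -0.2156  0.142 ] depth [ 0.6516 -0.2099  0.1522]
knob ((0.5233314037322998, -0.20538024604320526), 0.024284416809678078) 0.18159693571826818 3140
skirt [ 0.47868584 -0.24983501] [ 0.56776321 -0.16089532] 0.14565077486238753
```

>>> {"fn": "carry_out", "kwargs": {"deltas": [[0.5,2.0,0,0,0,0,0.8],[1.05,3.95,0,0,0,0,0.8],[1.05,3.95,0,0,0,0,0.8],[1.05,3.95,0,0,0,0,0.8],[1.05,3.95,0,0,0,0,0.8],[1.05,3.95,0,0,0,0,0.8],[1.05,3.95,0,0,0,0,0.8],[1.05,3.95,0,0,0,0,0.8]]}}

```text
time: 2.87
tool_pos: [0.5201, 0.2294, 0.2679]
tool_rot: [3.141, 0.0, 2.947]
contact_force: [1.9, -0.1, 0.1]
opening: 0.0737
grip_force: 0.0
```

>>> {"fn": "carry_out", "kwargs": {"deltas": [[1.05,3.95,0,0,0,0,0.8],[1.05,3.95,0.5,0,0,0,0.8],[0.15,0.65,2,0,0,0,0.8],[0,0,3,0,0,0,0.8],[0,0,2.0,0,0,0,0.8],[0,0,0,0,0,0,0.8],[0,0,0,0,0,0,0.8],[0,0,0,0,0,0,0.8]]}}

```text
time: 3.53
tool_pos: [0.5158, 0.3158, 0.1943]
tool_rot: [3.14, 0.002, 2.947]
contact_force: [0.5, 0.7, 1.3]
opening: 0.0736
grip_force: 0.0
```

Run:
```python
from h import *
c=snap('wrist'); o=robot.observe(); print(o['tool_pos'],o['tool_rot'],o['opening'])
I=c['image']; h=cv2.cvtColor(I,cv2.COLOR_BGR2HSV)
m=(((h[...,0]<6)|(h[...,0]>174))&(h[...,1]>150)&(h[...,2]>90)).astype(np.uint8)
n,l,s,ce=cv2.connectedComponentsWithStats(m)
for j in range(1,n):
    if s[j,4]>60: print(s[j],ce[j],pt(c,*ce[j],.045).round(4))
cv2.imwrite('pics/w2.png',I)
```

```text
[0.51602346 0.31580794 0.19471501] [3.13959262e+00 2.72850038e-03 2.94717581e+00] 0.07329521196356731
[234 108  33  18 548] [250.24635036 116.58029197] [0.4641 0.3234 0.045 ]
[236 213  30  18 397] [250.19647355 222.63979849] [0.5603 0.3042 0.045 ]
```

View pics/w2.png

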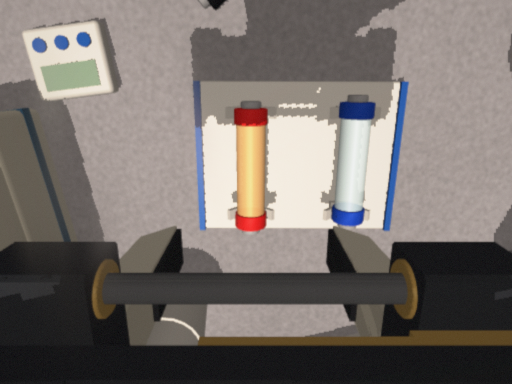

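The red-collared cell is at (250,165) px, with the blue one clear to its right at (350,160). I'll descend and grip.

>>> {"fn": "carry_out", "kwargs": {"deltas": [[0.2,-0.2,2.5,0,0,0,0.8],[0,0,4.0,0,0,0,0.8],[0,0,4.0,0,0,0,0.8],[0,0,3.5,0,0,0,0.8],[0,0,1.7,0,0,0,0.8],[0,0,0.8,0,0,0,0.8],[0,0,0,0,0,0,0.8],[0,0,0,0,0,0,0.5]], "force": 30}}

```text
time: 4.25
tool_pos: [0.514, 0.3145, 0.0295]
tool_rot: [3.14, 0.002, 2.947]
contact_force: [0.6, 0.5, -0.7]
opening: 0.0705
grip_force: 0.0
```

>>> {"fn": "carry_out", "kwargs": {"deltas": [[0,0,0,0,0,0,0.2],[0,0,0,0,0,0,0.0],[0,0,0,0,0,0,0.0],[0,0,0,0,0,0,0.0],[0,0,0,0,0,0,0.0],[0,0,0,0,0,0,0.0],[0,0,0,0,0,0,0.0],[0,0,0,0,0,0,0.0]]}}

```text
time: 4.92
tool_pos: [0.5125, 0.3131, 0.0278]
tool_rot: [-3.14, -0.0, 2.948]
contact_force: [-0.7, -5.5, 3.3]
opening: 0.025
grip_force: 30.0
```

>>> {"fn": "carry_out", "kwargs": {"deltas": [[0,0,-1.0,0,0,0,0],[0,0,-2.5,0,0,0,0],[0,0,-3.5,0,0,0,0],[0,0,-3.5,0,0,0.12,0],[0,0,-3.5,0,0,0.12,0],[0,0,-3.0,0,0,0.12,0],[0,0,-2.0,0,0,0.12,0],[0,0,-1.0,0,0,0.12,0]]}}

```text
time: 5.58
tool_pos: [0.5134, 0.3148, 0.232]
tool_rot: [3.136, 0.001, 2.342]
contact_force: [-1.4, 0.6, -2.9]
opening: 0.0253
grip_force: 30.0
```

>>> {"fn": "carry_out", "kwargs": {"deltas": [[0,0,0,0,0,0.12,0],[0,0,0,0,0,0.12,0],[0,0,0,0,0,0.12,0],[0,0,0,0,0,0.12,0],[0,0,0,0,0,0.12,0],[0,0,0,0,0,0.12,0],[0,0,0,0,0,0.12,0],[0,0,0,0,0,0,0]]}}

```text
time: 6.25
tool_pos: [0.5124, 0.3143, 0.228]
tool_rot: [-3.141, -0.001, 1.504]
contact_force: [-0.5, -0.6, -2.1]
opening: 0.0253
grip_force: 30.0
```

```bash
cat >> h.py <<'E'
S=np.array([.5315,-.006,.123]); Y=-.064; RI=R.from_euler('z',Y).as_matrix()
def goto(loc,tilt=0,yaw=Y+np.pi/2,graspoff=.011,cur=None):
    """cell centre (grasp pt) at seat-frame loc (m), tilt = -y end up (rad) -> tool-frame shift cm & rotvec from cur pose"""
    o=robot.observe(); p0,r0=cur or (o['tool_pos'],R.from_euler('xyz',o['tool_rot']))
    Rd=R.from_rotvec(RI[:,0]*-tilt)*R.from_euler('xyz',[np.pi,0,yaw])
    p=S+RI@np.array(loc)+Rd.apply([0,0,graspoff])
    print('shift cm',(r0.inv().apply(p-p0)*100).round(2),'rot',(r0.inv()*Rd).as_rotvec().round(3),'target',p.round(4)); return p,Rd
E
python3 - <<'E'
from h import *
o=robot.observe(); print(o['tool_pos'],o['tool_rot'],o['contact_force'],o['opening'])
c=goto([0,-.006,.09]); c2=goto([0,-.006,.024],.2,cur=c)
I=snap('wrist')['image']; cv2.imwrite('pics/w3.png',I)
E
```

```text
[0.51241327 0.31429807 0.22801143] [-3.14144491e+00 -5.80804867e-04  1.50371824e+00] [-0.50289122 -0.62529023 -2.08990078] 0.025268574824115264
shift cm [-32.43   4.05   2.58] rot [-0.    -0.001 -0.003] target [ 0.5311 -0.012   0.202 ]
shift cm [-0.22 -0.    6.58] rot [-0.  -0.2 -0. ] target [ 0.531  -0.0142  0.1362]
```

View pics/w3.png

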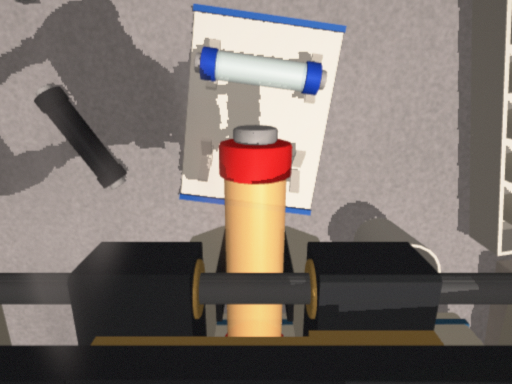

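The cell is held square, with the red collar at (255,160) and the boss end at (255,128). I'll measure how far its centre is from the jaws.

Run:
```python
from h import *
c=load('wrist'); o=robot.observe(); r=R.from_euler('xyz',o['tool_rot'])
for n,u,v,h in [('boss end top',255,127.5,.009),('collar outer top',255,140,.015),('collar inner top',255,180,.015),('glass',255,220,.013)]:
    z=o['tool_pos'][2]+.011+h
    for zz in (z,None):
        print(n,(r.inv().apply(pt(c,u,v,zz)-o['tool_pos'])*1000).round(1))
```

```text
boss end top [ 63.6   0.4 -20. ]
boss end top [ 62.7   0.4 -12.2]
collar outer top [ 59.8   0.4 -26. ]
collar outer top [ 59.1   0.4 -21.2]
collar inner top [ 44.8   0.3 -26. ]
collar inner top [ 45.    0.3 -26.8]
glass [ 27.8   0.3 -24. ]
glass [ 28.2   0.3 -25.1]
```

>>> {"fn": "carry_out", "kwargs": {"deltas": [[-1.8,0.2,0.1,0,0,0,0],[-3.8,0.47,0.3,0,0,0,0],[-3.8,0.47,0.3,0,0,0,0],[-3.8,0.47,0.3,0,0,0,0],[-3.8,0.47,0.3,0,0,0,0],[-3.8,0.47,0.3,0,0,0,0],[-3.8,0.47,0.3,0,0,0,0],[-3.8,0.47,0.3,0,0,0,0]]}}

```text
time: 6.97
tool_pos: [0.5294, 0.0268, 0.206]
tool_rot: [3.141, -0.0, 1.513]
contact_force: [0.9, 0.1, -1.3]
opening: 0.0251
grip_force: 30.0
```

>>> {"fn": "carry_out", "kwargs": {"deltas": [[-3.8,0.47,0.3,0,0,0,0],[-0.7,0.1,0.1,0,-0.05,0,0],[0,0,0,0,-0.05,0,0],[0,0,0,0,-0.05,0,0],[0,0,0,0,-0.05,0,0],[0,0,0,0,-0.05,0,0],[0,0,0,0,-0.05,0,0],[0,0,0,0,0,0,0]]}}

```text
time: 7.63
tool_pos: [0.5323, -0.0155, 0.2014]
tool_rot: [-3.14, 0.301, 1.514]
contact_force: [0.2, 0.8, -1.8]
opening: 0.0255
grip_force: 30.0
```

Run:
```python
from h import *
o=robot.observe(); print(o['tool_pos'],o['tool_rot'],o['contact_force'],o['opening'])
for n in('side','top'): snap(n)
a=goto([0,-.011,.022],.3); b=goto([0,.004,.022],.3,cur=a); c=goto([0,.004,.0],0,cur=b)
c=load('side'); p=pix(c,S); print(p); x,y=map(int,p); cs=cv2.resize(c['image'][y-50:y+50,x-65:x+65],None,fx=4,fy=4,interpolation=cv2.INTER_CUBIC); cv2.imwrite('pics/s2.png',cs)
```

```text
[ 0.53229402 -0.01547429  0.20139862] [-3.1396973   0.30090496  1.51380295] [ 0.18354537  0.84969012 -1.76572475] 0.0254601502761814
shift cm [ 1.58 -0.16  6.54] rot [ 0.    -0.002  0.004] target [ 0.5306 -0.0202  0.1345]
shift cm [ 1.43  0.   -0.44] rot [0. 0. 0.] target [ 0.5315 -0.0053  0.1345]
shift cm [0.98 0.   2.05] rot [0.  0.3 0. ] target [ 0.5318 -0.002   0.112 ]
(np.float64(230.7621698867716), np.float64(184.25650197767996))
```

View pics/s2.png

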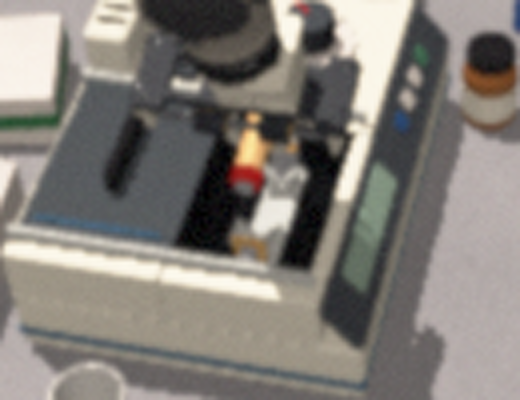

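The side view shows the red end dipping over the well toward the brass spring, with the spring at (250,243) in the crop. I'll descend, then push against the spring.

>>> {"fn": "carry_out", "kwargs": {"deltas": [[0.2,0,0.9,0,0,0,0],[0.35,-0.05,1.5,0,0,0,0],[0.35,-0.05,1.5,0,0,0,0],[0.3,-0.05,1.2,0,0,0,0],[0.2,0,0.8,0,0,0.004,0],[0.18,0,0.64,0,0,0,0],[0,0,0,0,0,0,0],[0,0,0,0,0,0,0]]}}

```text
time: 8.4
tool_pos: [0.5308, -0.0212, 0.1346]
tool_rot: [3.14, 0.3, 1.503]
contact_force: [-0.3, -0.2, -1.6]
opening: 0.0251
grip_force: 30.0
```

>>> {"fn": "carry_out", "kwargs": {"deltas": [[0.19,0,-0.06,0,0,0,0],[0.19,0,-0.06,0,0,0,0],[0.19,0,-0.06,0,0,0,0],[0.19,0,-0.06,0,0,0,0],[0,0,0,0,0,0,0],[0,0,0,0,0,0,0],[0,0,0,0,0,0,0],[0,0,0,0,0,0,0]]}}

```text
time: 9.07
tool_pos: [0.5313, -0.0132, 0.1347]
tool_rot: [3.14, 0.3, 1.503]
contact_force: [0.7, -1.3, -0.6]
opening: 0.0252
grip_force: 30.0
```

>>> {"fn": "carry_out", "kwargs": {"deltas": [[0.19,0,-0.06,0,0,0,0],[0.19,0,-0.06,0,0,0,0],[0.19,0,-0.06,0,0,0,0],[0.19,0,-0.06,0,0,0,0],[0,0,0,0,0,0,0],[0,0,0,0,0,0,0],[0,0,0,0,0,0,0],[0,0,0,0,0,0,0]]}}

```text
time: 9.73
tool_pos: [0.5317, -0.0062, 0.135]
tool_rot: [3.141, 0.302, 1.504]
contact_force: [-0.7, -7.8, -0.8]
opening: 0.0255
grip_force: 30.0
```

Run:
```python
from h import *
o=robot.observe(); print(o['tool_pos'],o['tool_rot'],o['contact_force'],o['torque'],RI.T@(o['tool_pos']-S))
c=goto([0,.005,.0],0)
```

```text
[ 0.53172801 -0.00622845  0.1349786 ] [3.14059079 0.30210667 1.50357106] [-0.67580876 -7.792955   -0.76298419] [-1.08602464  0.03034822 -0.01476048] [ 0.00024215 -0.0002134   0.0119786 ]
shift cm [ 1.18 -0.03  2.04] rot [ 0.001  0.302 -0.003] target [ 0.5318 -0.001   0.112 ]
```

Run:
```python
from h import *
o=robot.observe(); cur=(o['tool_pos'],R.from_euler('xyz',o['tool_rot']))
for t in (.3,.25,.2,.15,.1,.05,0): cur=goto([0,.0065,.061*np.sin(t)+.001+.003*t/.3],t,cur=cur)
```

```text
shift cm [ 0.34 -0.03 -0.06] rot [ 0.     0.002 -0.003] target [ 0.5317 -0.0028  0.1345]
shift cm [0.16 0.   0.33] rot [0.   0.05 0.  ] target [ 0.5317 -0.0022  0.1309]
shift cm [ 0.14 -0.    0.34] rot [-0.    0.05  0.  ] target [ 0.5318 -0.0017  0.1273]
shift cm [0.12 0.   0.34] rot [0.   0.05 0.  ] target [ 0.5318 -0.0012  0.1237]
shift cm [ 0.11 -0.    0.35] rot [ 0.    0.05 -0.  ] target [ 0.5318 -0.0006  0.1201]
shift cm [0.09 0.   0.35] rot [-0.    0.05 -0.  ] target [ 5.319e-01 -1.000e-04  1.166e-01]
shift cm [ 0.07 -0.    0.35] rot [0.   0.05 0.  ] target [5.319e-01 5.000e-04 1.130e-01]
```

>>> {"fn": "carry_out", "kwargs": {"deltas": [[0.27,0,-0.05,0,0,0,0],[0.16,0,0.33,0,0.05,0,0],[0.14,0,0.34,0,0.05,0,0],[0.12,0,0.34,0,0.05,0,0],[0.11,0,0.35,0,0.05,0,0],[0,0,0,0,0,0,0],[0,0,0,0,0,0,0],[0,0,0,0,0,0,0]]}}

```text
time: 10.4
tool_pos: [0.5321, -0.0024, 0.1203]
tool_rot: [3.14, 0.103, 1.503]
contact_force: [-1.2, -10.4, 2.6]
opening: 0.0253
grip_force: 30.0
```

Run:
```python
from h import *
o=robot.observe(); print(o['tool_pos'],o['tool_rot'],o['contact_force'],o['torque'],RI.T@(o['tool_pos']-S))
I=snap('wrist')['image']; cv2.imwrite('pics/w4.png',I)
```

```text
[ 0.53213819 -0.00235917  0.12029001] [3.14026817 0.10286146 1.5033311 ] [ -1.17714264 -10.3896467    2.63737838] [-1.55736773  0.27157345  0.03187676] [ 0.00040403  0.0036742  -0.00270999]
```

View pics/w4.png

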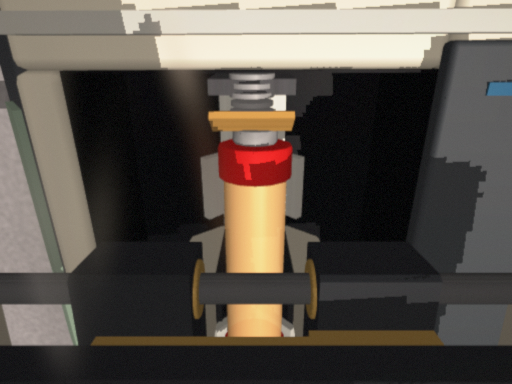

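The boss end sits centred on the brass plate at (252,122), and the force of about 10 N means roughly 10 mm of compression. I'll level it down.

>>> {"fn": "carry_out", "kwargs": {"deltas": [[0.05,0,0.17,0,0.025,0,0],[0.05,0,0.17,0,0.025,0,0],[0.05,0,0.17,0,0.025,0,0],[0.05,0,0.17,0,0.025,0,0],[0,0,0,0,0,0,0],[0,0,0,0,0,0,0],[0,0,0,0,0,0,0],[0,0,0,0,0,0,0]]}}

```text
time: 11.12
tool_pos: [0.5325, -0.0007, 0.1134]
tool_rot: [3.14, 0.003, 1.504]
contact_force: [-0.9, -11.1, 1.9]
opening: 0.0254
grip_force: 30.0
```

>>> {"fn": "carry_out", "kwargs": {"deltas": [[0,0,0.05,0,0,0,0],[0,0,0.05,0,0,0,0],[0,0,0.05,0,0,0,0],[0,0,0.05,0,0,0,0],[0,0,0,0,0,0,0],[0,0,0,0,0,0,0],[0,0,0,0,0,0,0],[0,0,0,0,0,0,0]]}}

```text
time: 11.78
tool_pos: [0.5327, -0.0005, 0.1119]
tool_rot: [3.139, 0.003, 1.504]
contact_force: [-3.3, -11.4, 5.9]
opening: 0.0253
grip_force: 30.0
```

>>> {"fn": "carry_out", "kwargs": {"deltas": [[-0.15,-0.04,0,0,0,0,0],[-0.15,-0.04,0,0,0,0,0],[-0.15,0,0,0,0,0,0],[-0.15,0,0,0,0,0,0],[0,0,0,0,0,0,0],[0,0,0,0,0,0,0],[0,0,0,0,0,0,0],[0,0,0,0,0,0,0]]}}

```text
time: 12.45
tool_pos: [0.5317, -0.0057, 0.1114]
tool_rot: [3.139, 0.002, 1.504]
contact_force: [-0.4, -7.3, 0.2]
opening: 0.0253
grip_force: 30.0
```

>>> {"fn": "carry_out", "kwargs": {"deltas": [[-0.1,0,0,0,0,0,0],[0,0,0,0,0,0,0.3],[0,0,0,0,0,0,0.4],[0,0,0,0,0,0,0.5],[0,0,0,0,0,0,0.5],[0,0,0,0,0,0,0.5],[0,0,0,0,0,0,0.5],[0,0,0,0,0,0,0.5]]}}

```text
time: 13.12
tool_pos: [0.531, -0.0055, 0.1109]
tool_rot: [3.14, -0.0, 1.504]
contact_force: [0.0, -0.2, 0.3]
opening: 0.0459
grip_force: 0.0
```

>>> {"fn": "carry_out", "kwargs": {"deltas": [[0,0,-0.8,0,0,0,0.5],[0,0,-2,0,0,0,0.5],[0,0,-3,0,0,0,0.5],[0,0,-3.5,0,0,0,0.5],[-2,0,-2.5,0,0,0,0.5],[-3,0,-1,0,0,0,0.5],[-1.5,0,0,0,0,0,0.5],[0,0,0,0,0,0,0.5]]}}

```text
time: 13.78
tool_pos: [0.5267, -0.0731, 0.2406]
tool_rot: [3.138, 0.001, 1.501]
contact_force: [0.4, 0.0, -1.1]
opening: 0.0457
grip_force: 0.0
```

Run:
```python
from h import *
o=robot.observe(); print(o['tool_pos'],o['tool_rot'],o['contact_force'])
c=snap('wrist'); cv2.imwrite('pics/w5.png',c['image'])
```

```text
[ 0.52674326 -0.07313704  0.24060411] [3.13760847e+00 1.48580049e-03 1.50125205e+00] [ 0.4391919   0.04399723 -1.12921465]
```

View pics/w5.png

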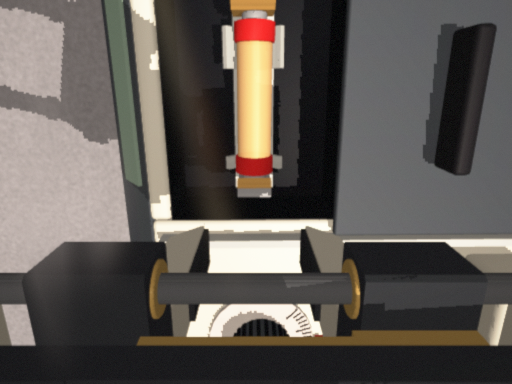

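The cell lies level, with its boss under the brass lip at (255,183) and the other end against the spring at (253,6). Now the lid ridge, at (488,30) to (458,170).

Run:
```python
from h import *
c=load('wrist'); f=lambda p:(RI.T@(p-S)*1000).round(1)
for n,u,v,z in [('collar+y inner',254,40,.138),('collar+y outer',254,21,.138),('collar-y inner',254,157,.138),('collar-y outer',254,174,.138),('glass',254,100,.136),('lip edge',254,178,.136),
  ('ridge top +yL',475,26,.179),('ridge top +yR',494,27,.179),('ridge top -yL',438,162,.179),('ridge top -yR',470,172,.179),('lid front edge',340,120,.151)]:
    print(n,f(pt(c,u,v,z)),f(pt(c,u,v)))
d=c['depth'];v,u=np.mgrid[0:384,0:512]; T=np.linalg.inv(c['world_to_cam'])
P=np.stack([(u-c['cx'])/c['fx'],-(v-c['cy'])/c['fy'],-np.ones_like(u)],-1)*d[...,None]@T[:3,:3].T+T[:3,3]
Q=(P-S)@RI
m=(P[...,2]>.176)&(P[...,2]<.183)&(u>400)&(v<200); q=Q[m]; print('ridge top',q.min(0),q.max(0),np.median(q,0),len(q))
m=(abs(Q[...,0])<.013)&(abs(Q[...,1])<.035)&(v<160); print('glass top z',P[m][:,2].max(), [np.percentile(P[m&(abs(Q[...,1]-y)<.005)][:,2],95).round(4) for y in(-.03,-.01,.01,.03)])
ro=np.array([.1305,0,0])
o=robot.observe(); r=R.from_euler('xyz',o['tool_rot'])
tgt=S+RI@np.array([.13,0,0]);tgt[2]=.164; print('to ridge',r.inv().apply(tgt-o['tool_pos'])*100, 'pull dir tool',r.inv().apply(-RI[:,0]))
```

```text
collar+y inner [ 0.  40.8 15. ] [ 0.  40.8 14.8]
collar+y outer [ 0.1 52.6 15. ] [ 0.1 52.5 15.4]
collar-y inner [ -0.3 -40.3  15. ] [ -0.3 -40.8  12.8]
collar-y outer [ -0.4 -53.5  15. ] [ -0.4 -53.5  14.9]
glass [-0.1  1.1 13. ] [-0.1  1.1 13.7]
lip edge [ -0.4 -57.2  13. ] [ -0.4 -57.7  11.2]
ridge top +yL [125.   42.9  56. ] [127.9  43.6  51.1]
ridge top +yR [135.9  42.4  56. ] [136.3  42.5  55.3]
ridge top -yL [115.9 -35.6  56. ] [127.4 -40.3  35.3]
ridge top -yR [137.4 -42.3  56. ] [138.1 -42.5  54.9]
lid front edge [ 59.1 -11.9  28. ] [ 60.  -12.3  24.6]
ridge top [ 0.12604905 -0.0448874   0.05300015] [0.13912183 0.04435513 0.058214  ] [0.13139126 0.00399947 0.05566515] 3045
glass top z 0.3904635517613804 [np.float64(0.1368), np.float64(0.1369), np.float64(0.3905), np.float64(0.1371)]
to ridge [ 6.64113318 13.03722756  7.60438138] pull dir tool [-0.00524742 -0.99998367 -0.00226542]
```

>>> {"fn": "carry_out", "kwargs": {"deltas": [[1.66,3.3,0,0,0,0,0.5],[1.66,3.3,0,0,0,0,0.5],[1.66,3.3,0,0,0,0,0.5],[1.66,3.3,0.6,0,0,0,0.5],[0,0,2.0,0,0,0,0.5],[0,0,2.5,0,0,0,0.5],[0,0,1.7,0,0,0,0.5],[0,0,0.7,0,0,0,0.5]]}}

```text
time: 14.5
tool_pos: [0.661, -0.0112, 0.1602]
tool_rot: [-3.136, -0.001, 1.505]
contact_force: [-0.6, -0.2, -0.1]
opening: 0.0459
grip_force: 0.0
```

>>> {"fn": "carry_out", "kwargs": {"deltas": [[0,0,0,0,0,0,0.3],[0,0,0,0,0,0,0],[0,0,0,0,0,0,0],[0,0,0,0,0,0,0],[0,0,0,0,0,0,0],[0,0,0,0,0,0,0],[0,0,0,0,0,0,0],[0,0,0,0,0,0,0]], "force": 20}}

```text
time: 15.17
tool_pos: [0.6632, -0.0132, 0.1653]
tool_rot: [3.138, 0.0, 1.504]
contact_force: [-0.4, -0.3, 6.3]
opening: 0.0117
grip_force: 20.0
```

>>> {"fn": "carry_out", "kwargs": {"deltas": [[0,-0.8,0,0,0,0,0],[-0.01,-1.6,0,0,0,0,0],[-0.01,-2.0,0,0,0,0,0],[-0.01,-2.0,0,0,0,0,0],[-0.01,-2.0,0,0,0,0,0],[-0.01,-2.0,0,0,0,0,0],[-0.01,-1.5,0,0,0,0,0],[0,-0.7,0,0,0,0,0]]}}

```text
time: 15.83
tool_pos: [0.5362, -0.0051, 0.1653]
tool_rot: [3.138, 0.0, 1.504]
contact_force: [2.4, -0.1, 4.8]
opening: 0.0122
grip_force: 20.0
```

>>> {"fn": "carry_out", "kwargs": {"deltas": [[0,-0.2,0,0,0,0,0],[0,-0.2,0,0,0,0,0],[0,-0.2,0,0,0,0,0],[0,-0.2,0,0,0,0,0],[0,-0.1,0,0,0,0,0],[0,0,0,0,0,0,0],[0,0,0,0,0,0,0],[0,0,0,0,0,0,0]]}}

```text
time: 16.5
tool_pos: [0.5311, -0.0048, 0.1653]
tool_rot: [3.132, -0.0, 1.504]
contact_force: [8.9, 0.6, 1.5]
opening: 0.0114
grip_force: 20.0
```

>>> {"fn": "carry_out", "kwargs": {"deltas": [[0,0,0,0,0,0,0.3],[0,0,0,0,0,0,0.5],[0,0,0,0,0,0,0.6],[0,0,-1.0,0,0,0,0.8],[0,0,-2.0,0,0,0,1],[0,0,-2.0,0,0,0,1],[-1.0,0,-0.5,0,0,0,1],[-3.0,0.1,0,0,0,0,1]]}}

```text
time: 17.17
tool_pos: [0.527, -0.043, 0.2211]
tool_rot: [3.137, -0.001, 1.508]
contact_force: [1.0, -0.3, 0.1]
opening: 0.0603
grip_force: 0.0
```

>>> {"fn": "carry_out", "kwargs": {"deltas": [[-3.5,0.1,0,0,0,0,1],[-3.5,0.1,0,0,0,0,1],[-3.5,0.1,0,0,0,0,1],[-3.0,0.1,0,0,0,0,1],[-2.0,0.1,0,0,0,0,1],[-0.5,0,0,0,0,0,1],[0,0,0,0,0,0,1],[0,0,0,0,0,0,1]]}}

```text
time: 17.83
tool_pos: [0.5201, -0.2042, 0.2186]
tool_rot: [3.141, -0.001, 1.503]
contact_force: [-0.8, 0.4, -0.1]
opening: 0.0916
grip_force: 0.0
```

Run:
```python
from h import *
o=robot.observe(); print(o['tool_pos'],o['tool_rot'],o['qpos']); r=R.from_euler('xyz',o['tool_rot'])
print('to knob',r.inv().apply(np.array([.5233,-.205,.1585])-o['tool_pos'])*100)
c=snap('wrist'); d=c['depth'];v,u=np.mgrid[0:384,0:512]; T=np.linalg.inv(c['world_to_cam'])
P=np.stack([(u-c['cx'])/c['fx'],-(v-c['cy'])/c['fy'],-np.ones_like(u)],-1)*d[...,None]@T[:3,:3].T+T[:3,3]; Q=(P-S)@RI
m=(P[...,2]>.176)&(P[...,2]<.182)&(abs(Q[...,0])<.08)&(abs(Q[...,1])<.06)&(u>100); q=Q[m]; print('ridge top',len(q), q.min(0) if len(q) else 0,q.max(0) if len(q) else 0)
snap('top'); c=load('top'); print('ridge px',pix(c,S+RI@np.array([0,0,.056])))
h=cv2.cvtColor(c['image'],cv2.COLOR_BGR2HSV); w=c['image'][105:125,318:374]
hh=h[105:125,318:374]; red=((hh[...,0]<5)|(hh[...,0]>173))&(hh[...,1]>110); ora=(hh[...,0]>=7)&(hh[...,0]<22)&(hh[...,1]>110)
for k in(red,ora): y,x=np.nonzero(k); print(np.c_[x+318,y+105][:25].tolist())
```

```text
[ 0.52010875 -0.20422278  0.21861925] [ 3.14121961e+00 -9.16112010e-04  1.50344449e+00] [-5.11870227e-01  4.16564473e-01  1.45569205e+00  1.03411490e-03
  1.26939345e+00 -4.44825233e-01]
to knob [-0.06157554  0.32138958  6.01199121]
ridge top 0 0 0
ridge px (np.float64(277.53498400557373), np.float64(151.09086295110228))
[]
[[343, 123], [344, 123], [345, 123]]
```

>>> {"fn": "carry_out", "kwargs": {"deltas": [[-0.06,0.32,0.5,0,0,0,1],[0,0,1.5,0,0,0,1],[0,0,2.0,0,0,0,1],[0,0,1.3,0,0,0,1],[0,0,0.7,0,0,0,1],[0,0,0,0,0,0,1],[0,0,0,0,0,0,0.7],[0,0,0,0,0,0,0.4]], "force": 30}}

```text
time: 18.6
tool_pos: [0.5244, -0.2054, 0.1599]
tool_rot: [3.139, 0.001, 1.504]
contact_force: [-0.8, 0.2, 0.8]
opening: 0.0829
grip_force: 0.0
```

>>> {"fn": "carry_out", "kwargs": {"deltas": [[0,0,0,0,0,0,0],[0,0,0,0,0,0,0],[0,0,0,0,0,0,0],[0,0,0,0,0,0,0],[0,0,0,0,0,0,0],[0,0,0,0,0,0,0],[0,0,0,0,0,0,0],[0,0,0,0,0,0,0]]}}

```text
time: 19.27
tool_pos: [0.5235, -0.2054, 0.1591]
tool_rot: [3.141, -0.0, 1.504]
contact_force: [-2.4, 0.4, 3.4]
opening: 0.0475
grip_force: 30.0
```

>>> {"fn": "carry_out", "kwargs": {"deltas": [[0,0,0,0,0,-0.06,0],[0,0,0,0,0,-0.12,0],[0,0,0,0,0,-0.12,0],[0,0,0,0,0,-0.12,0],[0,0,0,0,0,-0.12,0],[0,0,0,0,0,-0.12,0],[0,0,0,0,0,-0.12,0],[0,0,0,0,0,-0.12,0]]}}

```text
time: 19.93
tool_pos: [0.5224, -0.2058, 0.1591]
tool_rot: [-3.14, -0.001, 2.409]
contact_force: [-8.2, -2.5, 5.4]
opening: 0.0476
grip_force: 30.0
```

>>> {"fn": "carry_out", "kwargs": {"deltas": [[0,0,0,0,0,-0.12,0],[0,0,0,0,0,-0.12,0],[0,0,0,0,0,-0.12,0],[0,0,0,0,0,-0.12,0],[0,0,0,0,0,-0.08,0],[0,0,0,0,0,-0.03,0],[0,0,0,0,0,0,0],[0,0,0,0,0,0,0]]}}

```text
time: 20.6
tool_pos: [0.522, -0.2065, 0.1591]
tool_rot: [-3.14, -0.002, 2.994]
contact_force: [-8.9, -4.5, 4.9]
opening: 0.0479
grip_force: 30.0
```

>>> {"fn": "carry_out", "kwargs": {"deltas": [[0,0,0,0,0,0.05,0],[0,0,0,0,0,0.09,0],[0,0,0,0,0,0.09,0],[0,0,0,0,0,0.09,0],[0,0,0,0,0,0.09,0],[0,0,0,0,0,0.09,0],[0,0,0,0,0,0.05,0],[0,0,0,0,0,0,0]]}}

```text
time: 21.27
tool_pos: [0.5223, -0.2059, 0.1591]
tool_rot: [-3.14, -0.001, 2.441]
contact_force: [-7.9, -2.5, 4.6]
opening: 0.0477
grip_force: 30.0
```

>>> {"fn": "carry_out", "kwargs": {"deltas": [[0,0,0,0,0,0,0.6],[0,0,0,0,0,0,0.9],[0,0,0,0,0,0,1],[0,0,0,0,0,0,1],[0,0,0,0,0,0,1],[0,0,-1.0,0,0,0,1],[0,0,-2.5,0,0,0.1,1],[0,0,-2.0,0,0,0.1,1]]}}

```text
time: 21.93
tool_pos: [0.5237, -0.2053, 0.2153]
tool_rot: [3.141, 0.0, 2.24]
contact_force: [1.0, -0.3, -0.2]
opening: 0.0909
grip_force: 0.0
```

>>> {"fn": "carry_out", "kwargs": {"deltas": [[0,0,-1.0,0,0,0.12,1],[0,0,0,0,0,0.12,1],[0,0,0,0,0,0.12,1],[0,0,0,0,0,0.12,1],[0,0,0,0,0,0.12,1],[-1,1,0,0,0,0.12,1],[-2,2.5,0,0,0,0,1],[-2,2.5,0,0,0,0,1]]}}

```text
time: 22.6
tool_pos: [0.5832, -0.257, 0.2257]
tool_rot: [3.139, 0.001, 1.524]
contact_force: [0.4, -0.8, 1.3]
opening: 0.0918
grip_force: 0.0
```

>>> {"fn": "carry_out", "kwargs": {"deltas": [[0,0,0,0,0,0,1],[0,0,0,0,0,0,1],[0,0,0,0,0,0,1],[0,0,0,0,0,0,1],[0,0,0,0,0,0,1],[0,0,0,0,0,0,1],[0,0,0,0,0,0,1],[0,0,0,0,0,0,1]]}}

```text
time: 23.27
tool_pos: [0.5823, -0.2567, 0.2244]
tool_rot: [3.14, 0.0, 1.524]
contact_force: [0.2, 0.2, -0.2]
opening: 0.0916
grip_force: 0.0
```

```bash
cat > dial.py <<'E'
from h import *
def dial(c, cen=None, verbose=True):
    h=cv2.cvtColor(c['image'],cv2.COLOR_BGR2HSV).astype(int); v,u=np.mgrid[0:384,0:512]; d=c['depth']; T=np.linalg.inv(c['world_to_cam'])
    K=np.stack([(u-c['cx'])/c['fx'],-(v-c['cy'])/c['fy'],-np.ones_like(u)],-1)@T[:3,:3].T
    P=K*d[...,None]+T[:3,3]; L=lambda z:K*((z-T[2,3])/K[...,2])[...,None]+T[:3,3]
    k=L(.1815); t=(abs(P[...,2]-.1815)<.002)&(np.hypot(P[...,0]-.523,P[...,1]+.205)<.045)
    (cx,cy),r=cv2.minEnclosingCircle(P[t][:,:2].astype(np.float32)); print('knob',cx,cy,r)
    red=((h[...,0]<6)|(h[...,0]>172))&(h[...,1]>120)&(h[...,2]>70)
    e=k[red&t][:,:2]; a=e-[cx,cy]; i=np.linalg.svd(a-a.mean(0))[2][0]; i*=np.sign(i@a.mean(0))
    ang=lambda w:-(np.arctan2(w[1],w[0])-Y); print('line n',len(e),'dir',ang(i),'mean',ang(a.mean(0)),'perp offset mm',1e3*(a.mean(0)[0]*i[1]-a.mean(0)[1]*i[0]))
    w=(L(.142)-[cx,cy,.142])@RI  # scale in dial frame
    n=red&(w[...,0]>.035)&(w[...,0]<.16)&(abs(w[...,1])<.06)
    for nm,s in(('index',n&(w[...,0]<.075)),('setline',n&(w[...,0]>.09)),('tab',(h[...,0]>=7)&(h[...,0]<22)&(h[...,1]>130)&(w[...,0]>.08)&(w[...,0]<.16)&(abs(w[...,1])<.06))):
        q=w[s]; print(nm,len(q),(np.median(q,0)*1e3).round(1) if len(q) else '', (q.min(0)*1e3).round(1) if len(q) else '',(q.max(0)*1e3).round(1) if len(q) else '')
E
python3 - <<'E'
from dial import *
o=robot.observe(); print(o['tool_pos'],o['tool_rot'])
c=snap('wrist'); cv2.imwrite('pics/w6.png',cv2.resize(c['image'],(800,600),interpolation=cv2.INTER_CUBIC)); dial(c)
E
```

```text
[ 0.58234186 -0.25668295  0.22440331] [3.14003640e+00 1.24625419e-04 1.52420206e+00]
knob 0.5234887003898621 -0.20621463656425476 0.023964570835232735
line n 224 dir -0.25743802069048105 mean -0.26026500868804603 perp offset mm -0.03344481766780292
index 171 [52.1  0.5  0. ] [35.3 -1.6  0. ] [64.3 11.5  0. ]
setline 4 [132.2  -0.2   0. ] [109.   -0.3   0. ] [135.6   0.    0. ]
tab 4 [133.7   1.5   0. ] [130.7   1.1   0. ] [134.7   1.9   0. ]
```

View pics/w6.png

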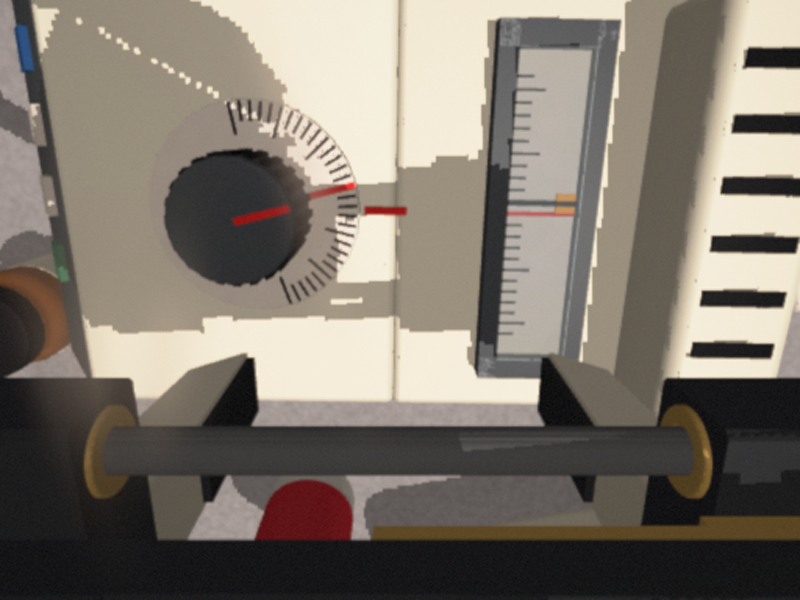

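The dial line points to (345,186), about 0.26 rad short of the index at (385,211). The pointer at (540,203) is just short of its red line at (540,213). The slack is already taken up clockwise, so I'll regrip and turn about 0.25 rad.

>>> {"fn": "carry_out", "kwargs": {"deltas": [[1.5,-2.0,0,0,0,0,1],[2.0,-2.5,0,0,0,0,1],[1.29,-1.61,0.7,0,0,0,1],[0,0,1.8,0,0,0,1],[0,0,2.0,0,0,0,1],[0,0,1.3,0,0,0,1],[0,0,0.7,0,0,0,1],[0,0,0,0,0,0,1]]}}

```text
time: 23.98
tool_pos: [0.523, -0.2058, 0.1576]
tool_rot: [-3.14, -0.001, 1.524]
contact_force: [-1.8, -0.4, 0.1]
opening: 0.0916
grip_force: 0.0
```

>>> {"fn": "carry_out", "kwargs": {"deltas": [[0,0,0,0,0,0,0.7],[0,0,0,0,0,0,0.4],[0,0,0,0,0,0,0],[0,0,0,0,0,0,0],[0,0,0,0,0,0,0],[0,0,0,0,0,0,0],[0,0,0,0,0,0,0],[0,0,0,0,0,0,0]]}}

```text
time: 24.65
tool_pos: [0.5234, -0.2062, 0.1591]
tool_rot: [3.141, -0.0, 1.524]
contact_force: [-2.6, 0.8, 0.4]
opening: 0.0474
grip_force: 30.0
```

Run:
```python
from h import *
o=robot.observe(); print(o['tool_pos'],o['tool_rot'],o['contact_force'],o['torque'],o['opening'])
```

```text
[ 0.52344762 -0.20619436  0.15912623] [ 3.14098176e+00 -3.23809279e-05  1.52404452e+00] [-2.59086246  0.7773618   0.43310164] [-0.10499097  0.34584916  0.0079187 ] 0.047364332627880396
```

Next a clockwise turn of 0.245 rad, tapering to a stop, then release and look.

>>> {"fn": "carry_out", "kwargs": {"deltas": [[0,0,0,0,0,0.04,0],[0,0,0,0,0,0.06,0],[0,0,0,0,0,0.06,0],[0,0,0,0,0,0.045,0],[0,0,0,0,0,0.025,0],[0,0,0,0,0,0.015,0],[0,0,0,0,0,0,0],[0,0,0,0,0,0,0]]}}

```text
time: 25.32
tool_pos: [0.5236, -0.2063, 0.1591]
tool_rot: [3.141, -0.0, 1.279]
contact_force: [-2.4, -0.1, 1.2]
opening: 0.0477
grip_force: 30.0
```

>>> {"fn": "carry_out", "kwargs": {"deltas": [[0,0,0,0,0,0,0],[0,0,0,0,0,0,0],[0,0,0,0,0,0,0.6],[0,0,0,0,0,0,0.8],[0,0,0,0,0,0,1],[0,0,0,0,0,0,1],[0,0,0,0,0,0,1],[0,0,-0.5,0,0,0,1]]}}

```text
time: 25.98
tool_pos: [0.5233, -0.2059, 0.1632]
tool_rot: [-3.141, -0.001, 1.279]
contact_force: [-0.4, -0.8, -0.5]
opening: 0.0824
grip_force: 0.0
```

>>> {"fn": "carry_out", "kwargs": {"deltas": [[0,0,-2,0,0,0,1],[0,0,-3,0,0,0,1],[-1.5,1.0,-1,0,0,0,1],[-2.0,2.5,0,0,0,0,1],[-1.5,2.5,0,0,0,0,1],[0,0,0,0,0,-0.1,1],[0,0,0,0,0,-0.1,1],[0,0,0,0,0,0,1]]}}

```text
time: 26.65
tool_pos: [0.5668, -0.2718, 0.2238]
tool_rot: [3.141, -0.0, 1.482]
contact_force: [0.1, -0.2, 0.3]
opening: 0.0916
grip_force: 0.0
```

>>> {"fn": "carry_out", "kwargs": {"deltas": [[0,0,0,0,0,0,1],[0,0,0,0,0,0,1],[0,0,0,0,0,0,1],[0,0,0,0,0,0,1],[0,0,0,0,0,0,1],[0,0,0,0,0,0,1],[0,0,0,0,0,0,1],[0,0,0,0,0,0,1]]}}

```text
time: 27.32
tool_pos: [0.5667, -0.2713, 0.224]
tool_rot: [3.14, -0.0, 1.479]
contact_force: [0.2, 0.5, -1.4]
opening: 0.0921
grip_force: 0.0
```

Run:
```python
from dial import *
o=robot.observe(); print(o['tool_pos'],o['tool_rot'])
c=snap('wrist'); dial(c)
# index & setline directions from knob axis at their heights; pointer columns: profile along the scale
cen=np.array([.5235,-.2062])
I=c['image'].astype(int)
for x in (.105,.112,.118,.124,.130):
    row=[]
    for y in np.arange(-.008,.0081,.001):
        p=np.r_[cen,.142]+RI@np.array([x,y,0]); u,v=pix(c,p); b,g,r=I[int(round(v)),int(round(u))]; row.append('%d/%d'%(r,g))
    print(x,row)
```

```text
[ 0.56673083 -0.27133057  0.22404835] [ 3.14037199e+00 -9.60991494e-05  1.47884538e+00]
knob 0.523381769657135 -0.20635861158370972 0.024007709696888924
line n 217 dir -0.013330073693232705 mean -0.02394098590541134 perp offset mm -0.1289824335056386
index 197 [52.8  0.2  0. ] [35.5 -1.4 -0. ] [64.7  1.9  0. ]
setline 0   
tab 1 [136.6   3.1   0. ] [136.6   3.1   0. ] [136.6   3.1   0. ]
0.105 ['113/112', '115/113', '114/112', '114/112', '114/113', '113/113', '114/113', '113/112', '114/114', '112/110', '114/112', '112/112', '112/113', '113/112', '113/112', '112/111', '110/108']
0.112 ['185/178', '184/177', '179/173', '116/116', '158/154', '184/177', '183/176', '125/121', '91/93', '124/122', '182/175', '183/175', '166/160', '128/125', '171/164', '181/175', '185/178']
0.118 ['184/176', '185/177', '181/175', '184/177', '183/176', '183/177', '179/173', '137/133', '88/91', '109/110', '182/177', '183/177', '183/176', '183/178', '183/177', '182/176', '185/179']
0.124 ['183/174', '184/175', '183/176', '184/176', '183/176', '184/176', '180/172', '144/140', '88/90', '95/97', '180/173', '183/177', '182/176', '183/177', '183/177', '183/177', '182/177']
0.13 ['183/176', '184/175', '183/174', '182/175', '181/155', '175/137', '192/144', '116/104', '90/92', '159/126', '186/140', '187/143', '184/147', '185/177', '182/176', '183/177', '183/176']
```

Run:
```python
from h import *
c=snap('side'); 
v,u=np.mgrid[0:384,0:512]; T=np.linalg.inv(c['world_to_cam'])
P=np.stack([(u-c['cx'])/c['fx'],-(v-c['cy'])/c['fy'],-np.ones_like(u)],-1)*c['depth'][...,None]@T[:3,:3].T+T[:3,3]; Q=(P-S)@RI
m=(P[...,2]>.17)&(P[...,2]<.182)&(abs(Q[...,0])<.03)&(abs(Q[...,1])<.06); q=Q[m]; print('ridge',len(q),q.min(0),q.max(0),np.median(q,0))
m=(P[...,2]>.145)&(P[...,2]<.158)&(abs(Q[...,0])<.1)&(abs(Q[...,1])<.06);q=Q[m];print('lid x range',np.percentile(q[:,0],[1,99]))
```

```text
ridge 65 [-0.00759724 -0.04381454  0.04724718] [0.00518632 0.04746679 0.05898238] [-0.00171985  0.00196624  0.05486803]
lid x range [-0.07408576  0.07140121]
```

```bash
python3 -c "
from cell import robot; print(robot.hand_in())"
```

```text
the job is handed in; nothing more can be done
None
```

The job is handed in at about 27 s: the red-collared cell is seated under the lip, the lid is shut against its stop, and the dial was brought up clockwise to about 0.01 rad short of its index, with the pointer covering its red line. I never reached for the blue cell or the other items, though I took no final picture of them.

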